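# Dispense one bottle cap and push it onto the green pad

### The arm

A 7-joint arm with a two-finger parallel gripper is mounted at the origin on a cart in front of the work surface, level with it; the furniture and walls round the work are solid. World frame = base frame: x ahead of the robot, y to its left, z up, the work surface at z = 0. Lengths are in m, angles in degrees, forces in N, time in s.
With the tool pointing down it reaches from about 0.425 to 0.875 m from the base axis. Payload 4.7 kg.
Tool frame: the origin (TCP) lies at the very end of the fingers, on their centre line; the grasp point (between the pads) lies 19 mm behind it (env.grasp_offset is the distance from the TCP to the grasp point, in m); z points along the fingers, y is the line along which they close (so a half turn about z gives the same grasp; the last joint's range is limited). The gripper opens to 87 mm and grips with 3 to 60 N. Pads are 19 mm wide; open, the fingers measure 117 mm over their backs; the gripper's body (75 mm by 190 mm) begins 51 mm behind the grasp point.
Start: joints at [77.126, 18.392, -4.016, 83.108, 1.295, 78.541, -3.26], TCP at [0.154, -0.632, 0.223] pointing down, gripper open.
Joint ranges: [-163.93, 163.93], [-17.29, 119.83], [-79.2, 71.16], [3.27, 140.29], [-89.18, 269.18], [5.43, 117.66], [-154.24, 154.24]. Speed limits (degrees/s): [147.25, 147.25, 180, 180, 180, 180, 180].

### API

Orientations are given as [roll, pitch, yaw] about the fixed x, y, z axes, in that order (R = Rz(yaw) Ry(pitch) Rx(roll)).
In Python, from cell import env gives the robot as it stands. The module is installed in compiled form; this text tells all that it offers.
- The arm moves only by the tool drive_tool, never from a script. Its argument "moves" is one flat list of numbers, 5 for each row, row after row: the shift along the tool's x, y, z in units of 40 mm (1.0 is 40 mm), then the turn about the tool's z in units of 10 degrees (1.0 is 10 degrees), then the finger opening in mm, from 0 to 87. A call has 1 to 5 rows; each row is the pose to reach, as a shift and turn from the pose commanded when the call began, along the tool's axes at that moment; what a row does not reach only later rows make up. A row lasts 1/8 s, in which the tool goes at most 62.5 mm and 10.7 degrees, less where a joint would pass 70% of its speed; a pose out of reach is approached as far as the arm can. A call with a gripper value outside its range is refused whole. The fingers move at their own pace and stop on an object; "squeeze" is the grip in N (left out, the last holds). Time passes only in rows, so rows that repeat a pose let the fingers close. It gives the time, the measured TCP pose, the force, the opening and the grip force at its end, in the units of the state.
- env.get_obs(): the state, without advancing time (a new reading comes with each control period).
- env.read_camera(name): name is "side" or "top"; returns (picture, depth): 400x640x3 uint8, red, green, blue; 400x640 float32, m along the optical axis (not along the pixel's ray), 0 where there is no reading.
- env.camera_model(name): a dict with "K" (3x3 intrinsics, pixels), "rvec" (rotation vector, rad) and "tvec" (3), from world to camera coordinates, as OpenCV has them. Camera axes: x right, y down, z forward; pixel columns grow to the right and rows downward; lengths in m; the calibration is good to about 2 mm. A picture is of the moment at which its call begins. camera_model takes no time and is no camera call.
- env.sign_off(): hands the job in; it is judged then, once.
The state is a dict: "time_s": time; "qpos": joint angles; "joint_velocities": joint speeds; "effort": joint torques, N m; "tool_pos": TCP position; "tool_rot": TCP orientation; "force": force on the tool from outside, world axes, zero at the start; "wrist_torque": the same for the moment, N m; "grip_width": finger opening in m; "grasp_force": force on a finger pad.
Only numpy, scipy, OpenCV 4.12 (cv2) and the standard library are available. Lean on these libraries where they do the work, as an engineer would, in place of code of your own. Each camera call takes 0.05 s, during which the arm holds its last target. There are 200 camera calls.

### The job

Press the red plunger of the cap dispenser all the way down once and let it come back up, so that a single blue cap slides out at the front. Then, with the fingertips, push that cap aside along the bench until it lies fully on the round green pad. Do not grasp, lift or tip the cap, leave the other caps in the dispenser, and do not disturb the bottles, pots and beaker standing around.

Things in the scene. Friction and masses are not known exactly. Their poses are not given: they have to be found in the camera images.
- dispenser: cap dispenser fixed to the bench, 49 mm wide (80 mm over its 4 mm high flanges), 52 mm high without the plunger. Origin on the bench under the centre of its clear magazine of three stacked caps. Its own -x is the front, where the bottom cap leaves through a slot at bench level; front face 25 mm before the origin, back 107 mm behind it.
- plunger (a joint): travel of the red plunger in m: 0 up (rest), 0.030 fully down; about 2 N at first, 4 to 5 N when down; a spring brings it back. One full press slides the bottom cap out until its centre is about 70 mm before the dispenser's origin (its own -x), flat on the bench, where it stays; the next cap drops into its place.
- plunger_top (a point): centre of the top of the red plunger, a round knob 36 mm across facing up, 50 mm behind the dispenser's origin (its own +x) and 102 mm above the bench when up; moves straight down with the plunger.
- cap_1: blue bottle cap, 35 mm across, 17 mm high, 12 to 23 g: the bottom one of the stack, which will come out. Origin at the centre of its underside (at bench height).
- cap_2: blue bottle cap, second in the magazine, origin at the centre of its underside; must stay in the dispenser.
- cap_3: blue bottle cap, third in the magazine, origin at the centre of its underside; must stay in the dispenser.
- pad_green: flat round green pad with a thin white edge, 100 mm across, lying flush on the bench (nothing to catch on); origin at its centre. The cap belongs here. It may be to the left or to the right of the dispenser.
- pad_orange: the same pad in orange, on the other side; not to be used.
- amber: small amber glass bottle with a black cap, 58 mm across, 118 mm high, standing loose; origin at the centre of its underside; leave it alone.
- open_bottle: clear glass bottle without a cap, 65 mm across, 145 mm high, standing loose; origin at the centre of its underside; leave it alone.
- red_pot: white pot with a red lid, 48 mm across, 60 mm high, standing loose; origin at the centre of its underside; leave it alone.
- green_pot: white pot with a white lid and green band, 54 mm across, 68 mm high, standing loose; origin at the centre of its underside; leave it alone.
- beaker: small empty clear beaker, 44 mm across, 55 mm high, standing loose; origin at the centre of its underside; leave it alone.

How it is judged (in metres and radians):
On the way, in this order (a step that is already met when the one before it is completed fails the run):
1. the plunger is pressed fully down (value of joint plunger above 0.027 m), for 0.05 s.
2. the plunger is back up, with one cap lying in front of the dispenser (value of joint plunger below 0.004 m and x of cap_1 in the frame of dispenser below -0.05 m), for 0.1 s.
At the end, for the whole second after the job is handed in: the dispensed cap lies flat and at rest with its whole 35 mm within the 100 mm green pad (centres within 32.5 mm), the plunger is up, and the other two caps are in the magazine, within 10 mm of its centre, having dropped down by one (horizontal distance between cap_1 and pad_green below 0.0325 m and height (world z) of each of cap_1, cap_2 below 0.004 m and angle between cap_1's own z axis and vertical below 0.1 rad and linear speed of cap_1 below 0.01 m/s and value of joint plunger below 0.004 m and horizontal distance between each of cap_2, cap_3 and dispenser below 0.01 m and height (world z) of cap_3 below 0.021 m); the robot touches nothing.
It fails at once if the dispensed cap is lifted (over 12 mm) or tipped (over 0.5 rad) (height (world z) of cap_1 above 0.012 m or angle between cap_1's own z axis and vertical above 0.5 rad).
It fails at once if a second cap comes out of the dispenser, or one is taken from its top (horizontal distance between any of cap_2, cap_3 and dispenser above 0.025 m or height (world z) of cap_2 above 0.03 m or height (world z) of cap_3 above 0.046 m).
It fails at once if a bottle, pot or beaker is moved by more than 15 mm or tipped (distance of any of amber, open_bottle, red_pot, green_pot, beaker from where it was at the start of the episode above 0.015 m or angle between any of amber, open_bottle, red_pot, green_pot, beaker's own z axis and vertical above 0.3 rad).
It also fails if it takes over 61 s, if anything falls off the work surface, if the arm or the gripper's body presses on something with over 40 N, if the wrist force passes 120 N, or if a joint passes its speed limit or range.

## Working session

There is one attempt and no reset: what is moved stays moved. The work goes in short steps, Python scripts to look and compute and a tool call to move; the robot and the scene stay as the last step left them, time stands still between calls to the robot, and variables do not carry over. Pictures are saved under pics/ and viewed, at most 10 in all, crops included, and the job is handed in when it is done.

Besides the shell and the picture viewer there is one more tool, called after "Call:" as a command line: name --argument value ..., lists and objects as JSON in quotes. drive_tool: Moves the arm, as the interface text tells. Its arguments: {"type":"object","properties":{"moves":{"type":"array","items":{"type":"number"}},"squeeze":{"type":"number"}},"required":["moves"]}

```bash
mkdir -p pics; cat > h.py <<'E'
import numpy as np, cv2
from cell import env
def cam(n):
    m=env.camera_model(n); R=cv2.Rodrigues(np.array(m["rvec"],float))[0]; return np.array(m["K"]),R,np.array(m["tvec"],float).ravel()
def ray(n,u,v,z):
    K,R,t=cam(n); d=R.T@np.linalg.inv(K)@[u,v,1]; c=-R.T@t; return c+d*(z-c[2])/d[2]
def cloud(n,D):
    K,R,t=cam(n); v,u=np.mgrid[:400,:640]; P=np.stack([u,v,np.ones_like(u)],-1)@np.linalg.inv(K).T*D[...,None]
    return (P-t)@R
E
python3 - <<'E'
from h import *
for n in("top","side"):
    p,d=env.read_camera(n); cv2.imwrite(f"pics/{n}0.png",p[...,::-1]); np.save(n+"d0",d)
    K,R,t=cam(n); print(n,(-R.T@t).round(3),R[2].round(2))
o=env.get_obs(); print(o["time_s"],o["tool_pos"],o["tool_rot"],o["force"])
E
```

```text
top [ 0.399 -0.073  1.232] [ 0.19  0.03 -0.98]
side [0.284 0.929 0.517] [ 0.27 -0.89 -0.38]
0.1 [ 0.15357538 -0.63107862  0.22155236] [-1.79899505e+02  6.08562676e-03  1.36841633e+01] [ 1.09734644  0.2989494  -0.03549284]
```

View pics/top0.png

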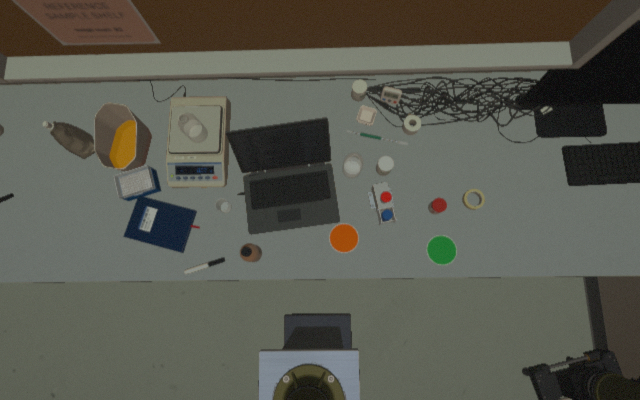

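View pics/side0.png

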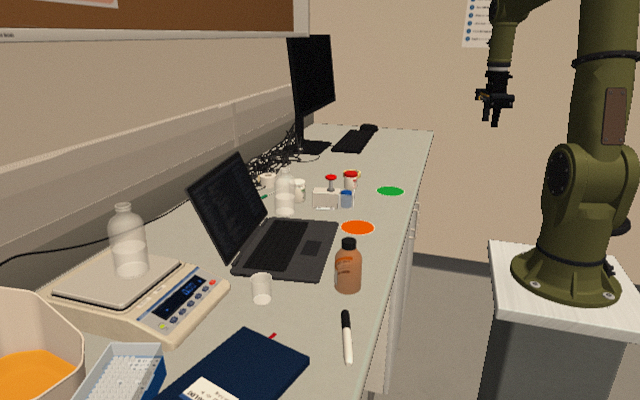

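The top view shows the dispenser near (385,203) with its front towards the robot. The green pad is at (442,250), orange at (344,238), and the red pot at (439,205), beside the path. Next I'll measure these.

```bash
python3 - <<'E'
from h import *
p=cv2.imread("pics/top0.png"); h=cv2.cvtColor(p,cv2.COLOR_BGR2HSV); d=np.load("topd0.npy"); C=cloud("top",d)
def blobs(name,m,z,roi=(320,160,500,275)):
    x0,y0,x1,y1=roi; M=np.zeros(m.shape,np.uint8); M[y0:y1,x0:x1]=m[y0:y1,x0:x1]
    n,l,s,c=cv2.connectedComponentsWithStats(M)
    for i in range(1,n):
        if s[i,4]>25: print(name,c[i].round(1),s[i,2:],ray("top",*c[i],z).round(4),"depth",np.median(C[l==i],0).round(4))
H,S,V=h[...,0],h[...,1],h[...,2]
blobs("red.102",((H<8)|(H>172))&(S>150)&(V>80),.102)
blobs("red.06",((H<8)|(H>172))&(S>150)&(V>80),.06)
blobs("blue",(H>95)&(H<125)&(S>120)&(V>60),.051)
blobs("green",(H>50)&(H<80)&(S>120),0)
blobs("orange",(H>8)&(H<22)&(S>150),0)
# heights nearby
roi=(slice(165,235),slice(355,415)); Q=C[roi].reshape(-1,3); 
for a,b in((.03,.045),(.045,.06)):
    q=Q[(Q[:,2]>a)&(Q[:,2]<b)&(Q[:,0]<.62)]; 
    if len(q)>5: print(a,len(q),cv2.minAreaRect(q[:,:2].astype(np.float32)*1000))
cv2.imwrite("pics/top1.png",cv2.resize(p[140:290,310:510],None,fx=4,fy=4,interpolation=cv2.INTER_CUBIC))
E
```

```text
red.102 [385.6 196.6] [10 10 84] [ 0.6245 -0.2512  0.102 ] depth [ 0.6235 -0.2517  0.1016]
red.102 [438.8 204.9] [ 14  13 147] [ 0.5952 -0.4149  0.102 ] depth [ 0.6021 -0.428   0.0599]
red.06 [385.6 196.6] [10 10 84] [ 0.6328 -0.2578  0.06  ] depth [ 0.6235 -0.2517  0.1016]
red.06 [438.8 204.9] [ 14  13 147] [ 0.6024 -0.4276  0.06  ] depth [ 0.6021 -0.428   0.0599]
blue [386.5 214.6] [10 10 80] [ 0.5749 -0.2596  0.051 ] depth [ 0.5744 -0.2591  0.051 ]
green [441.4 249.9] [ 28  28 610] [ 0.4614 -0.4433  0.    ] depth [ 0.461  -0.4435  0.0007]
orange [343.5 237.6] [ 28  28 610] [ 0.5065 -0.12    0.    ] depth [ 0.5056 -0.1193  0.0009]
0.03 54 ((587.9494018554688, -258.8719787597656), (71.09512329101562, 52.75419235229492), 9.29196548461914)
0.045 253 ((588.5700073242188, -258.9754638671875), (72.51666259765625, 56.63834762573242), 10.853084564208984)
```

View pics/top1.png

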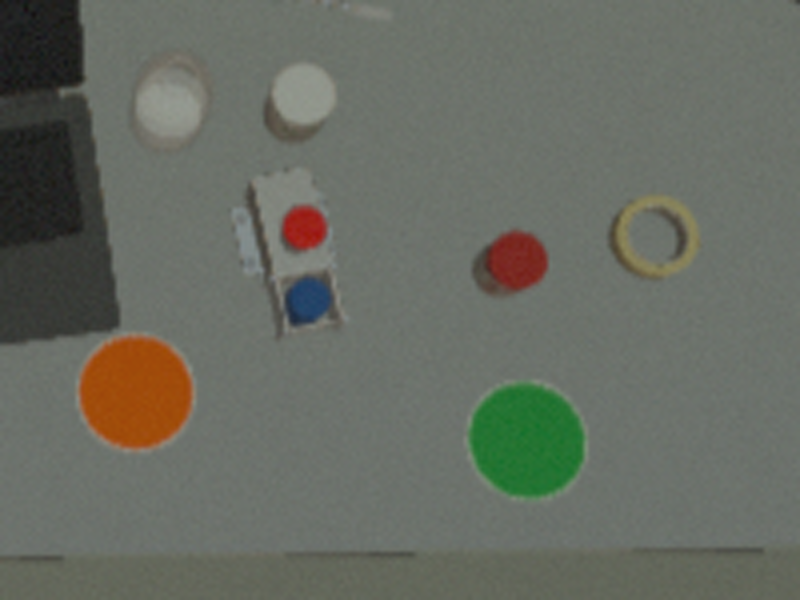

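The dispenser origin is about (0.5745, -0.259) with its +x at about 9°. The plunger is at (0.624, -0.2515, 0.102), the pad at (0.461, -0.4435), and the cap should come out near (0.505, -0.270). I'll now move above the plunger at the present yaw, which points the gripper body away from the clear bottle.

Call:
drive_tool --moves '[13.67,-6.44,0,0,0,13.67,-6.44,0,0,0,13.67,-6.44,0,0,0,13.67,-6.44,0,0,0,13.67,-6.44,0,0,0]' --squeeze 10

```text
time_s: 0.72
tool_pos: [0.398, -0.4338, 0.2223]
tool_rot: [-180.0, 0.0, 13.7]
force: [1.0, -1.1, -0.5]
grip_width: 0.0451
grasp_force: 0.0
```

Call:
drive_tool --moves '[6.57,-3.09,0,0,0,6.57,-3.09,0,0,0,6.57,-3.09,0,0,0,6.57,-3.09,0,0,0,6.57,-3.09,0,0,0]'

```text
time_s: 1.35
tool_pos: [0.625, -0.2494, 0.2219]
tool_rot: [-179.9, -0.0, 13.9]
force: [-1.0, -0.2, 0.5]
grip_width: 0.0019
grasp_force: 0.0
```

Call:
drive_tool --moves '[0,0,1,0,0,0,0,2.2,0,0,0,0,2.2,0,0,0,0,2.2,0,0]'

```text
time_s: 1.85
tool_pos: [0.6238, -0.2534, 0.1361]
tool_rot: [179.9, -0.1, 13.7]
force: [-0.3, 0.7, 1.1]
grip_width: 0.0004
grasp_force: 0.0
```

Call:
drive_tool --moves '[0,0,0.7,0,0,0,0,1.0,0,0,0,0,1.3,0,0,0,0,1.5,0,0,0,0,1.6,0,0]'

```text
time_s: 2.48
tool_pos: [0.624, -0.2536, 0.0721]
tool_rot: [179.9, -0.1, 13.7]
force: [-4.5, 1.7, 21.6]
grip_width: 0.0007
grasp_force: 11.1
```

Call:
drive_tool --moves '[0,0,0.03,0,0,0,0,0.03,0,0,0,0,0.03,0,0]'

```text
time_s: 2.85
tool_pos: [0.624, -0.2536, 0.0723]
tool_rot: [179.9, -0.1, 13.7]
force: [-2.7, 0.3, 13.3]
grip_width: 0.0005
grasp_force: 6.4
```

The force is well above the 5 N spring load and z is 0.072, so the plunger is at its stop. Raising slowly now.

Call:
drive_tool --moves '[0,0,-0.3,0,0,0,0,-0.7,0,0,0,0,-1.2,0,0,0,0,-2.0,0,0,0,0,-2.0,0,0]'

```text
time_s: 3.48
tool_pos: [0.6252, -0.2535, 0.1535]
tool_rot: [179.8, -0.3, 13.7]
force: [-0.1, 0.0, 0.4]
grip_width: 0.0002
grasp_force: 0.0
```

Call:
drive_tool --moves '[0,-2,-0.5,1,0,0,-3,-0.5,2,0,0,-4,-0.5,2.77,0,0,-4,-0.5,2.77,0,0,-4,-0.5,2.77,0]'

```text
time_s: 4.1
tool_pos: [0.585, -0.0986, 0.1692]
tool_rot: [179.9, 0.0, -14.0]
force: [-0.6, -1.0, -0.5]
grip_width: 0.0006
grasp_force: 0.0
```

```bash
cat >> h.py <<'E'
def look(tag):
    p,d=env.read_camera("top"); p=p[...,::-1]; cv2.imwrite(f"pics/{tag}.png",cv2.resize(p[140:290,310:510],None,fx=4,fy=4,interpolation=cv2.INTER_CUBIC))
    h=cv2.cvtColor(np.ascontiguousarray(p),cv2.COLOR_BGR2HSV); H,S,V=cv2.split(h); C=cloud("top",d)
    for nm,m in(("blue",(H>95)&(H<125)&(S>120)&(V>60)),("red",((H<8)|(H>172))&(S>150)&(V>80))):
        m=m.astype(np.uint8); m[:, :320]=0; m[:160]=0; m[275:]=0; m[:,500:]=0
        n,l,s,c=cv2.connectedComponentsWithStats(m)
        for i in range(1,n):
            if s[i,4]>15: print(nm,c[i].round(1),s[i,2:],"z.017",ray("top",*c[i],.017).round(4),"depth",np.median(C[l==i],0).round(4))
    o=env.get_obs(); print(o["time_s"],np.round(o["tool_pos"],4),np.round(o["tool_rot"],1))
E
python3 -c "from h import *; look('a1')"
```

```text
blue [385.9 214.4] [ 9 10 74] z.017 [ 0.5806 -0.2627  0.017 ] depth [ 0.5791 -0.2602  0.0332]
blue [389.4 236. ] [10  9 71] z.017 [ 0.5081 -0.271   0.017 ] depth [ 0.5083 -0.2703  0.0168]
red [385.6 196.6] [10 10 85] z.017 [ 0.6415 -0.2646  0.017 ] depth [ 0.6239 -0.2518  0.1017]
red [438.7 204.8] [ 14  13 146] z.017 [ 0.6103 -0.4404  0.017 ] depth [ 0.6022 -0.4275  0.0596]
4.15 [ 0.585  -0.0993  0.1691] [179.9   0.  -14.1]
```

View pics/a1.png

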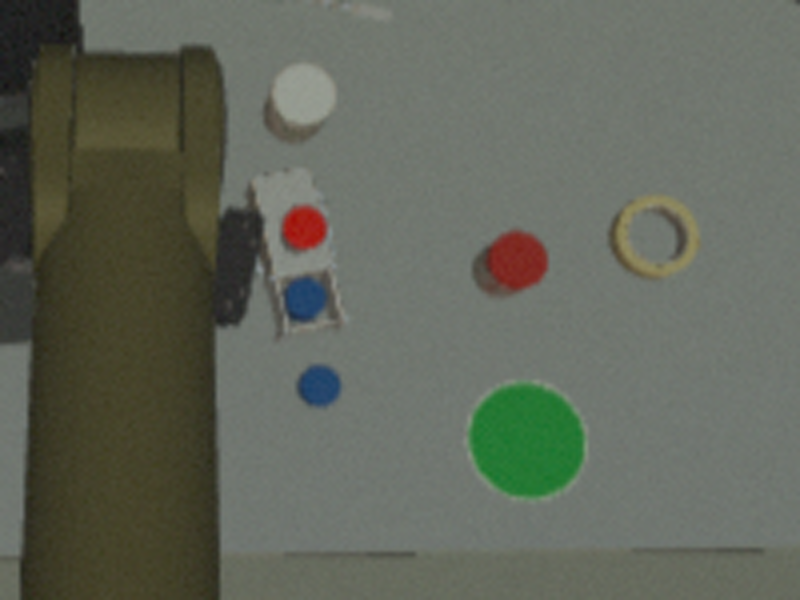

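The cap is out at crop (320,386), which is (0.508, -0.2705) at z=0.017, and the plunger is up. Now I'll go behind the cap and lower with the fingers closed.

Call:
drive_tool --moves '[-0.82,3.51,0,0,0,-0.82,3.51,0,0,0,-0.82,3.51,0,0,0,-0.82,3.51,1.5,0,0,-0.82,3.51,2.5,0,0]'

```text
time_s: 4.78
tool_pos: [0.5183, -0.2269, 0.0672]
tool_rot: [-180.0, 0.1, -14.1]
force: [-1.0, -0.8, -0.2]
grip_width: 0.0004
grasp_force: 0.0
```

Call:
drive_tool --moves '[0,0,0.8,0,0,0,0,1.3,0,0,0,0,1.5,0,0,0,0,1.5,0,0]'

```text
time_s: 5.28
tool_pos: [0.5193, -0.2261, 0.0091]
tool_rot: [-180.0, 0.0, -14.0]
force: [0.2, -0.3, 0.4]
grip_width: 0.0005
grasp_force: 0.0
```

Call:
drive_tool --moves '[0,0.15,0,0,0,0,0.35,0,0,0,0,0.55,0,0,0,0,0.75,0,0,0,0,0.95,0,0,0]'

```text
time_s: 5.9
tool_pos: [0.5099, -0.2634, 0.0094]
tool_rot: [180.0, -0.0, -14.0]
force: [-0.1, 1.0, -0.2]
grip_width: 0.0003
grasp_force: 0.1
```

Call:
drive_tool --moves '[0,0.25,0,0,0,0,0.5,0,0,0,0,0.75,0,0,0,0,0.95,0,0,0,0,1.05,0,0,0]'

```text
time_s: 6.52
tool_pos: [0.4997, -0.3042, 0.0093]
tool_rot: [180.0, 0.0, -14.1]
force: [0.3, 0.8, 0.8]
grip_width: 0.0009
grasp_force: 0.1
```

```bash
python3 -c "from h import *; look('a2')"
```

```text
blue [385.9 214.2] [ 9 10 70] z.017 [ 0.5814 -0.263   0.017 ] depth [ 0.5794 -0.2601  0.0342]
red [385.6 196.6] [10 10 85] z.017 [ 0.6412 -0.2645  0.017 ] depth [ 0.6237 -0.2513  0.1022]
red [438.9 204.7] [ 15  13 144] z.017 [ 0.6107 -0.4409  0.017 ] depth [ 0.6027 -0.4277  0.0601]
6.575 [ 0.4996 -0.3045  0.0093] [180.    0.  -14.1]
```

View pics/a2.png

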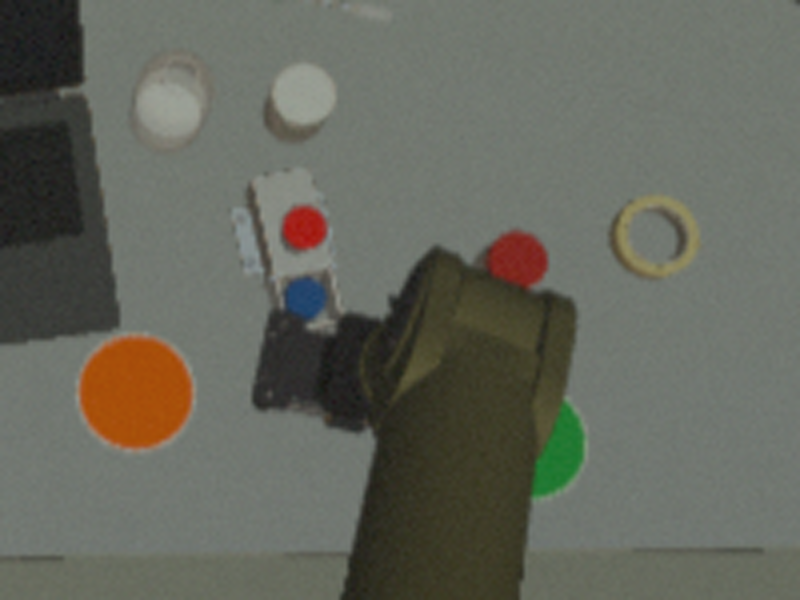

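The gripper hides the cap, so I'll back off, rise and look.

Call:
drive_tool --moves '[0,-0.3,0,0,0,0,-0.5,0,0,0,0,-0.5,-1.5,0,0,0,-0.5,-3,0,0,0,-1,-4,0,0]'

```text
time_s: 7.2
tool_pos: [0.5103, -0.2654, 0.1726]
tool_rot: [179.9, -0.2, -14.1]
force: [0.2, -0.1, -0.2]
grip_width: 0.0007
grasp_force: 0.0
```

Call:
drive_tool --moves '[0,-1.5,-0.2,0,24,0,-3,-0.2,0,24,0,-4,-0.2,0,24,0,-4,-0.2,0,24]'

```text
time_s: 7.7
tool_pos: [0.5492, -0.1032, 0.1777]
tool_rot: [-179.9, -0.0, -13.5]
force: [-0.1, -0.1, 1.5]
grip_width: 0.0228
grasp_force: 0.0
```

```bash
python3 -c "from h import *; look('a3')"
```

```text
blue [385.9 214.4] [ 9 10 74] z.017 [ 0.5806 -0.2627  0.017 ] depth [ 0.5791 -0.2604  0.0344]
blue [407. 240.] [ 9  9 69] z.017 [ 0.4943 -0.3282  0.017 ] depth [ 0.4943 -0.3286  0.0169]
red [385.6 196.6] [10 10 84] z.017 [ 0.6413 -0.2647  0.017 ] depth [ 0.624  -0.2519  0.102 ]
red [438.8 204.9] [ 15  13 148] z.017 [ 0.6101 -0.4405  0.017 ] depth [ 0.6025 -0.4278  0.0595]
7.75 [ 0.5486 -0.1066  0.1774] [180.   -0.  -13.7]
```

The cap moved straight to (0.494, -0.328) with the flat fingertips. I'll keep the fingers closed and set down behind it again.

Call:
drive_tool --moves '[0.03,2,0,0.2,0,0.03,3.5,0,0.2,0,0.03,4.63,0,0.2,0,0.03,4.63,0.5,0.2,0,0.03,4.63,1.5,0.2,0]'

```text
time_s: 8.38
tool_pos: [0.5047, -0.2928, 0.1182]
tool_rot: [179.9, -0.2, -16.3]
force: [0.1, 0.8, -0.1]
grip_width: 0.0003
grasp_force: 0.0
```

Call:
drive_tool --moves '[0,0,1.3,0,0,0,0,2.2,0,0,0,0,2.68,0,0,0,0,2.68,0,0,0,0,2.68,0,0]'

```text
time_s: 9.0
tool_pos: [0.5058, -0.2903, 0.0118]
tool_rot: [179.9, -0.2, -16.0]
force: [0.4, 0.5, 0.8]
grip_width: 0.0003
grasp_force: 0.0
```

Call:
drive_tool --moves '[0,0.15,0.07,0,0,0,0.35,0.07,0,0,0,0.6,0.07,0,0,0,0.85,0.07,0,0,0,1.1,0.07,0,0]'

```text
time_s: 9.62
tool_pos: [0.4922, -0.3327, 0.0074]
tool_rot: [180.0, -0.0, -16.0]
force: [0.3, 0.5, 0.5]
grip_width: 0.0004
grasp_force: 0.1
```

Call:
drive_tool --moves '[0,0.25,0,0,0,0,0.5,0,0,0,0,0.75,0,0,0,0,1.0,0,0,0,0,1.25,0,0,0]'

```text
time_s: 10.25
tool_pos: [0.4785, -0.3804, 0.0073]
tool_rot: [180.0, 0.0, -16.0]
force: [-0.6, 0.7, 0.2]
grip_width: 0.0
grasp_force: 0.1
```

Call:
drive_tool --moves '[0,0.25,0,0,0,0,0.5,0,0,0,0,0.75,0,0,0,0,0.9,0,0,0,0,1.0,0,0,0]'

```text
time_s: 10.88
tool_pos: [0.4676, -0.4186, 0.0073]
tool_rot: [-180.0, 0.0, -16.0]
force: [-1.1, 0.1, -0.3]
grip_width: 0.0006
grasp_force: 0.1
```

Call:
drive_tool --moves '[0,-0.3,0,0,0,0,-0.5,0,0,0,0,-0.5,-1.5,0,0,0,-0.5,-3,0,0,0,-1,-4,0,0]'

```text
time_s: 11.5
tool_pos: [0.4793, -0.3806, 0.1707]
tool_rot: [179.9, -0.2, -16.1]
force: [1.3, -0.0, -0.2]
grip_width: 0.0002
grasp_force: 0.0
```

Call:
drive_tool --moves '[0,-1.5,0,0,0,0,-3,0,0,0,0,-4,0,0,0,0,-4,0,0,0,0,-4,0,0,0]'

```text
time_s: 12.12
tool_pos: [0.5227, -0.226, 0.1673]
tool_rot: [179.9, 0.0, -16.0]
force: [-0.0, -0.3, 0.4]
grip_width: 0.0003
grasp_force: 0.0
```

```bash
python3 -c "from h import *; look('a4')"
```

```text
blue [442.4 249.6] [10 10 81] z.017 [ 0.4612 -0.4415  0.017 ] depth [ 0.4602 -0.4415  0.0164]
red [382.3 195.6] [ 4  9 22] z.017 [ 0.645  -0.2538  0.017 ] depth [ 0.6271 -0.2402  0.1017]
red [440.7 205.1] [ 11  14 107] z.017 [ 0.6091 -0.4467  0.017 ] depth [ 0.6017 -0.4334  0.0599]
12.175 [ 0.5224 -0.227   0.1673] [179.9   0.  -16.1]
```

View pics/a4.png

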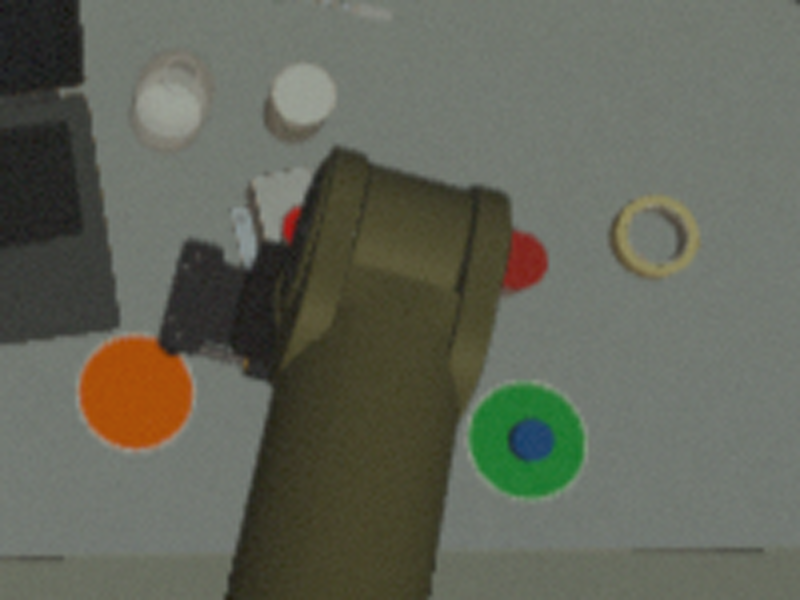

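The cap, at crop (531,439), lies about 2 mm from the pad centre. The tool is clear of everything and the bottles and pots in view haven't moved.

```bash
python3 -c "from cell import env; print(env.sign_off())"
```

```text
the job is handed in; nothing more can be done
None
```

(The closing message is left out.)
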